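# Lock a carving clamp with its T-key

### The job

Take the T-handled key from the wooden rack and put it in the lock barrel of the carving clamp; just how the slot at the bottom lies is not known, so press only lightly and turn the key until you feel its flat tang drop in, fully home. Then turn the key clockwise until the lock screw comes up against its stop without forcing it, and leave the key standing fully home in the barrel. Leave everything else on the table where it is.

Things in the scene. Friction and masses are not known exactly. Their poses are not given: they have to be found in the camera images.
- key: Steel T-handled key, 0.22 kg, 91 mm tall, standing upright in the rack. Origin: centre of the flat lower end of its tang; z up along the key. Upward from there: flat tang 18 mm wide along x, 8 mm thick in y, 12 mm long; round collar 22 mm across from 12 to 30 mm (lower edge chamfered 2.5 mm); shank 14 mm across; crossbar from 75 to 91 mm.
- bar (a point): Centre of the key's crossbar, on its axis, 83 mm above the key's origin. The bar is 76 mm long along the key's x (as the tang), 12 mm wide in y, 16 mm tall: pinch it across y from above.
- clamp: Grey carving clamp fixed to the table, base plate 225 x 170 x 12 mm. Origin: on the axis of its lock barrel at table height; x points from the barrel over the wooden panel to the far jaw. Barrel: upright, dark steel, 44 mm across, top at 52 mm. The panel (top at 30 mm) starts 45 mm from the axis in x, a steel sliding jaw 37 mm high before it. The barrel is the clamp's highest part.
- mouth (a point): Centre of the barrel's open top, 52 mm above the table, axes as the clamp's. Under it a round bore 23.5 mm across (mouth chamfered 4 mm at 45 degrees), 20 mm deep, takes the key's collar. Key fully home: its origin is 32 mm below this point. Key standing on the face at the bottom, tang not in: 20 mm below.
- face (a point): Centre of the lock screw's flat face at the bottom of the bore, 20 mm below the mouth, axes as the clamp's. In it is a slot 19.6 x 9.6 mm, 16 mm deep, on the bore's axis; it lies anywhere up to 45 degrees either side of the clamp's x axis at the start and is not measured. The tang (either way round) enters within 5 to 10 degrees of it; the collar then rests on the face.
- screw (a joint): Turn of the lock screw, rad: 0 at the start, against its open stop (it cannot turn anticlockwise); grows clockwise seen from above to the locked stop at 1.0. A steady friction of 0.12 N m resists it and it stays where it is left. The tang has some 5 degrees of play either way in the slot. Turning it slides the jaw 8 mm to the panel.
- rack: Light wooden tool block fixed to the table, 60 (x) x 170 (y) x 45 mm, with two round upright holes 25 mm in diameter and 30 mm deep, 50 mm either side of its centre along y; the key stands in the -y one. Origin: centre of its underside.
- awl: Awl with a bulbous wooden handle, standing in the rack's +y hole, top 95 mm above its origin (its lower end). Bystander.
- jar: Jar, 60 mm in diameter, 85 mm tall, origin under its centre. Bystander.
- gouge: Small carving gouge, 135 mm long, 14 mm tall, lying on the clamp's wooden panel. Origin under it, about its middle; its length lies along y. Bystander.
- mallet: Wooden mallet lying on the table, 230 mm long along its x, head 60 x 100 x 60 mm centred 80 mm ahead of its origin in x, handle 24 mm thick to -x. Bystander.

How it is judged:
By the outcome, as a careful person would: the job done as asked, in the order asked, and still so for the second after the job is handed in, with the robot touching nothing.
It also fails if it takes over 72 s, if anything falls off the work surface, if the arm or the gripper's body presses on something with over 40 N, if the wrist force passes 120 N, or if a joint passes its speed limit or range.

### The arm

A 6-joint arm with a two-finger parallel gripper is mounted at the origin on the work surface. World frame = base frame: x ahead of the robot, y to its left, z up, the work surface at z = 0. Lengths are in m, angles in rad, forces in N, time in s.
With the tool pointing down it reaches from about 0.25 to 0.8 m from the base axis. Payload 8.5 kg.
Tool frame: the origin (TCP) lies on the front face of the gripper's body, between the roots of the fingers; the fingertips stand 73 mm ahead of it and the grasp point (between the pads) lies 54 mm ahead of it; z points along the fingers, y is the line along which they close (so a half turn about z gives the same grasp; the last joint's range is limited). The gripper opens to 85 mm and grips with 20 to 120 N. Pads are 22 mm wide; open, the fingers measure 114 mm over their backs; the gripper's body (76 mm by 85 mm) begins 54 mm behind the grasp point. The pads swing forward as they close: fully open they stand 13 mm farther back than shut.
Start: joints at [-1.325, 0.238, -0.013, 1.319, 0, 1.571], TCP at [0.128, -0.509, 0.304] pointing down, gripper open.
Joint ranges: [-2.66, 2.66], [-1.03, 1.9], [-1.14, 1.46], [-1.82, 2.27], [-1.45, 1.34], [-3.14, 3.14]. Speed limits (rad/s): [2.22, 2.22, 2.79, 3.14, 3.14, 3.14].

### API

Orientations are given as [roll, pitch, yaw] about the fixed x, y, z axes, in that order (R = Rz(yaw) Ry(pitch) Rx(roll)).
In Python, from workcell import * gives the robot as it stands. The module is installed in compiled form; this text tells all that it offers.
- The arm moves only by the tool apply_moves, never from a script. Its arguments are lists of equal length, an entry for each row: "translation": the shift along the tool's x, y, z scaled (see below), a list of three; "spin": the turn about the tool's z scaled (see below); "claw": the opening, from -1 (shut) to 1 (fully open), so that 0 is half open. In form: {"translation": [[tx, ty, tz], ...], "spin": [spin, ...], "claw": [claw, ...]}. A call has 1 to 10 rows; each row shifts and turns the commanded pose from where the row before left it, along the tool's axes as they then stand; what a row does not reach is not made up. The controller multiplies each number of a shift by 30 mm and each number of a turn by 5 degrees. A row lasts 1/12 s, in which the tool goes at most 41.7 mm and 7.16 degrees, less where a joint would pass 70% of its speed; a pose out of reach is approached as far as the arm can. A call with a number of a shift or a turn outside -1 to 1 is refused whole. A call with a gripper value outside its range is refused whole. The fingers move at their own pace and stop on an object; the grip force is fixed at half the most. Time passes only in rows, so rows that do not move let the fingers close. It gives the time, the measured TCP pose, the force, the opening and the grip force at its end, in the units of the state.
- sense(): the state, without advancing time (a new reading comes with each control period).
- grab_frame(name): name is "scene" or "side" or "wrist"; returns the picture (400x640x3 uint8, blue, green, red); there is no depth.
- calibration(name): a dict with "K" (3x3 intrinsics, pixels), "camera_from_world" (4x4, takes a point from world to camera coordinates). Camera axes: x right, y down, z forward; pixel columns grow to the right and rows downward; lengths in m; the calibration is good to about 2 mm. The wrist camera is an equidistant fisheye: a pixel r from the principal point sees the ray r / f radians off the axis. A picture is of the moment at which its call begins: read the wrist's pose just before it. calibration takes no time and is no camera call; for the wrist camera it gives the pose at the moment of the call.
- close_job(): hands the job in; it is judged then, once.
Trained networks look in the newest picture that a camera, given by its name, has taken for a name from the list of things; names that differ only in an ending like _2 or _b are one class to them, and where a whole thing is asked for, a point or a joint stands for the part that bears it (a point fixed in the world has none). Each returns a list of dicts, best first, with "score" (0 to 1); they miss things now and then, are a little off and sometimes report something else, mostly with a low value. They report only what shows in the picture. A call takes as long as a camera call.
- masks_of(camera, label): "mask" (400x640 bool, what is visible of it) and "centre" ([column, row] in pixels, amid what is visible of it).
The state is a dict: "clock": time; "joints": joint angles; "dq": joint speeds; "joint_torque": joint torques, N m; "ee_pos": TCP position; "ee_rot": TCP orientation; "force": force on the tool from outside, world axes, zero at the start; "moment": the same for the moment, N m; "finger_gap": finger opening in m; "gripper_force": force on a finger pad.
Only numpy, scipy, OpenCV 4.12 (cv2) and the standard library are available. Lean on these libraries where they do the work, as an engineer would, in place of code of your own. Each camera call takes 0.05 s, during which the arm holds its last target. There are 200 camera calls.

## Working session

There is one attempt and no reset: what is moved stays moved. The work goes in short steps, Python scripts to look and compute and a tool call to move; the robot and the scene stay as the last step left them, time stands still between calls to the robot, and variables do not carry over. Pictures are saved under pics/ and viewed, at most 10 in all, crops included, and the job is handed in when it is done.

Besides the shell and the picture viewer there is one more tool, called after "Call:" by a JSON object that holds its "fn" and its "kwargs". apply_moves: Moves the arm, as the interface text tells. Its arguments: {"type":"object","properties":{"translation":{"type":"array","items":{"type":"array","items":{"type":"number","minimum":-1,"maximum":1}}},"spin":{"type":"array","items":{"type":"number","minimum":-1,"maximum":1}},"claw":{"type":"array","items":{"type":"number"}}},"required":["translation","spin","claw"]}

```bash
mkdir -p pics
cat > h.py <<'E'
from workcell import *
import numpy as np, cv2
def ray(cam,px,c=None):
    c=c or calibration(cam);K=np.array(c["K"]);T=np.array(c["camera_from_world"])
    d=np.linalg.inv(K)@[px[0],px[1],1]
    if cam=="wrist":
        r=np.hypot(d[0],d[1]);d=np.array([d[0]/r*np.sin(r),d[1]/r*np.sin(r),np.cos(r)]) if r>0 else d
    R=T[:3,:3];return -R.T@T[:3,3],R.T@d
def atz(cam,px,z,c=None):
    o,d=ray(cam,px,c);return o+d*(z-o[2])/d[2]
def proj(cam,p,c=None):
    c=c or calibration(cam);K=np.array(c["K"]);T=np.array(c["camera_from_world"])
    q=T[:3,:3]@p+T[:3,3]
    if cam=="wrist":
        t=np.arctan2(np.hypot(q[0],q[1]),q[2]);n=np.hypot(q[0],q[1]);q=np.array([q[0]/n*t,q[1]/n*t,1])
    q=K@q;return q[:2]/q[2]
E
python3 - <<'E'
from h import *
ims=[]
for c in ["scene","side"]:
    im=grab_frame(c);cv2.imwrite(f"pics/{c}0.png",im)
    print(c,np.round(ray(c,(320,200))[0],3),np.round(ray(c,(320,200))[1],2))
    for l in ["key","bar","clamp","mouth","rack","awl"]:
        for m in masks_of(c,l)[:2]:
            ys,xs=np.where(m["mask"]);print(l,round(m["score"],2),np.round(m["centre"],1),(xs.min(),xs.max(),ys.min(),ys.max()) if len(xs) else 0)
s=sense();print(s["clock"],s["ee_pos"],s["ee_rot"],s["finger_gap"])
E
```

```text
scene [ 1.147 -0.117  0.711] [-0.7   0.02 -0.72]
key 0.88 [428.  182.1] (np.int64(418), np.int64(443), np.int64(163), np.int64(194))
bar 0.57 [427.4 181.7] (np.int64(418), np.int64(443), np.int64(163), np.int64(193))
bar 0.43 [293.8 228.7] (np.int64(250), np.int64(330), np.int64(183), np.int64(266))
clamp 0.97 [296.  230.4] (np.int64(251), np.int64(330), np.int64(183), np.int64(266))
mouth 0.89 [292.3 232. ] (np.int64(251), np.int64(330), np.int64(183), np.int64(266))
rack 0.87 [443.6 198. ] (np.int64(407), np.int64(482), np.int64(182), np.int64(211))
awl 0.64 [467.3 182.1] (np.int64(461), np.int64(476), np.int64(170), np.int64(192))
side [-0.017  0.557  1.144] [ 0.41 -0.47 -0.78]
key 0.91 [279.5 271.2] (np.int64(263), np.int64(295), np.int64(266), np.int64(287))
key 0.7 [324.7 247.1] (np.int64(314), np.int64(337), np.int64(229), np.int64(264))
bar 0.7 [282.  266.8] (np.int64(263), np.int64(295), np.int64(267), np.int64(286))
clamp 0.89 [335.9 196.7] (np.int64(289), np.int64(386), np.int64(156), np.int64(236))
mouth 0.57 [337.7 194.9] (np.int64(289), np.int64(386), np.int64(156), np.int64(236))
rack 0.93 [266.4 306.1] (np.int64(234), np.int64(299), np.int64(276), np.int64(338))
awl 0.67 [250.6 306.4] (np.int64(244), np.int64(258), np.int64(298), np.int64(318))
0.7 [ 0.12773463 -0.50919837  0.30390071] [-3.14154084e+00 -2.81093340e-05  2.45761770e-01] 0.0854605133070318
```

View pics/scene0.png

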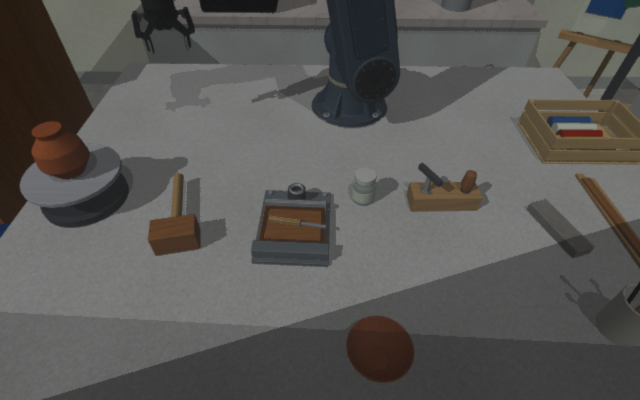

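View pics/side0.png

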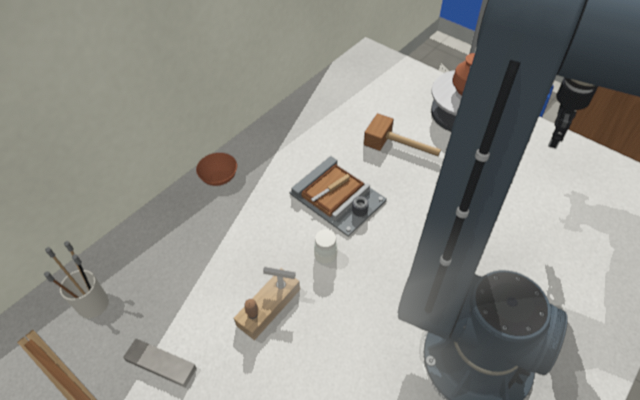

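The scene picture shows the key's bar from (418,165) to (443,188), with the rack below it and the barrel at (297,188). In the side picture the bar runs (263,268)–(295,275) and the barrel is at (361,205).

Run:
```python
from h import *
for n in ["scene","side"]:
    im=cv2.imread(f"pics/{n}0.png")
    a=(im[140:220,400:490],im[165:220,270:350]) if n=="scene" else (im[250:345,225:310],im[180:240,325:390])
    cv2.imwrite(f"pics/c_{n}.png",np.hstack([cv2.resize(x,(400,400),interpolation=cv2.INTER_CUBIC) for x in a]))
for c,p in [("scene",[(418,166),(442,188),(430,177)]),("side",[(264,268),(295,276),(279.5,272)])]:
    print(c,[np.round(atz(c,q,0.106),3) for q in p])
print(atz("scene",(297,187),.052),atz("side",(361,205),.052))
# clamp, rack masks -> outline
for c in ["scene","side"]:
    for l in ["clamp","rack"]:
        m=masks_of(c,l)
        if m:
            cs,_=cv2.findContours(m[0]["mask"].astype(np.uint8),0,2);k=max(cs,key=cv2.contourArea)
            b=cv2.boxPoints(cv2.minAreaRect(k)); ap=cv2.approxPolyDP(k,4,True)[:,0]
            print(c,l,[(tuple(int(v) for v in q),np.round(atz(c,q.astype(float),.012 if l=="clamp" else .045)[:2],3).tolist()) for q in ap])
```

```text
scene [array([0.44 , 0.135, 0.106]), array([0.516, 0.176, 0.106]), array([0.479, 0.156, 0.106])]
side [array([0.49 , 0.176, 0.106]), array([0.42 , 0.146, 0.106]), array([0.455, 0.161, 0.106])]
[ 0.45963467 -0.15847253  0.052     ] [ 0.44990854 -0.15275946  0.052     ]
scene clamp [((330, 194), [0.443, -0.075]), ((306, 192), [0.436, -0.137]), ((298, 183), [0.403, -0.159]), ((287, 191), [0.433, -0.186]), ((266, 190), [0.43, -0.241]), ((252, 261), [0.653, -0.251]), ((327, 266), [0.666, -0.087])]
scene rack [((407, 192), [0.468, 0.114]), ((414, 211), [0.532, 0.12]), ((477, 210), [0.527, 0.271]), ((482, 199), [0.49, 0.295]), ((475, 185), [0.441, 0.292]), ((465, 195), [0.477, 0.256]), ((458, 182), [0.43, 0.251]), ((439, 187), [0.449, 0.198]), ((432, 183), [0.434, 0.184]), ((429, 194), [0.474, 0.168]), ((420, 191), [0.464, 0.147]), ((422, 182), [0.431, 0.159]), ((410, 183), [0.435, 0.127])]
side clamp [((329, 156), [0.656, -0.268]), ((289, 193), [0.653, -0.083]), ((349, 236), [0.429, -0.074]), ((386, 198), [0.427, -0.244])]
side rack [((298, 280), [0.432, 0.125]), ((285, 279), [0.459, 0.143]), ((286, 285), [0.446, 0.154]), ((279, 288), [0.454, 0.171]), ((272, 276), [0.489, 0.158]), ((253, 297), [0.485, 0.228]), ((258, 315), [0.443, 0.254]), ((251, 319), [0.449, 0.271]), ((242, 309), [0.483, 0.267]), ((234, 317), [0.483, 0.293]), ((236, 325), [0.465, 0.304]), ((255, 338), [0.409, 0.299]), ((297, 292), [0.413, 0.151])]
```

View pics/c_scene.png

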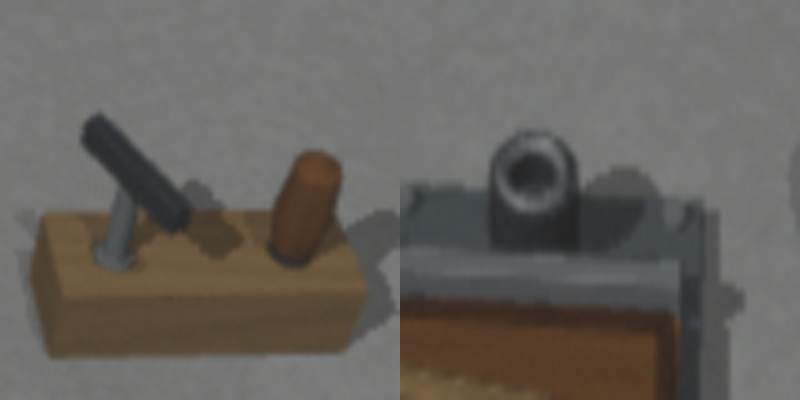

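View pics/c_side.png

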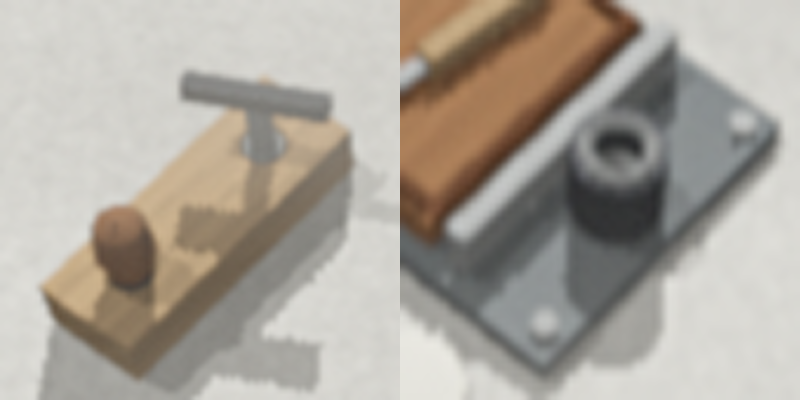

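The crops show the bar centre at about (430.4,174.4) in the scene picture and (279.6,272.6) in the side picture. The mouth is at (296.8,188.8) and (360.8,202.3). Next I triangulate.

Run:
```python
from h import *
def tri(a,b):
    o1,d1=ray("scene",a);o2,d2=ray("side",b)
    s=np.linalg.lstsq(np.c_[d1,-d2],o2-o1,rcond=None)[0];p,q=o1+s[0]*d1,o2+s[1]*d2
    return np.round((p+q)/2,4),np.round(p-q,4)
def cs(c,x,y):
    r={"sk":(400,140,90,80),"sm":(270,165,80,55),"dk":(225,250,85,95),"dm":(325,180,65,60)}[c]
    return (r[0]+(x+.5)*r[2]/400-.5,r[1]+(y+.5)*r[3]/400-.5)
print("bar",tri(cs("sk",135,172),cs("dk",257,95)))
print("ends",tri(cs("sk",93,123),cs("dk",327,105)),tri(cs("sk",178,222),cs("dk",186,85)))
print("mouth",tri(cs("sm",134,173),cs("dm",220,149)))
s=sense();T=np.array(calibration("wrist")["camera_from_world"]);
print("wristcam",np.round(ray("wrist",(320,200.01))[0],3),np.round(ray("wrist",(320,200.01))[1],3), calibration("wrist")["K"])
```

```text
bar (array([0.4591, 0.1601, 0.0986]), array([ 0.0014,  0.0026, -0.0004]))
ends (array([0.4265, 0.1434, 0.1012]), array([ 0.001 ,  0.002 , -0.0004])) (array([0.4919, 0.1769, 0.0965]), array([ 0.0011,  0.002 , -0.0002]))
mouth (array([ 0.4596, -0.1611,  0.0482]), array([ 0.0009,  0.0022, -0.001 ]))
wristcam [ 0.197 -0.491  0.374] [-0.254 -0.067 -0.965] [[309.70691629   0.         318.97052843]
 [  0.         309.70691629 204.76104643]
 [  0.           0.           1.        ]]
```

Call:
{"fn": "apply_moves", "kwargs": {"translation": [[1,-0.67,0],[1,-0.67,0],[1,-0.67,0],[1,-0.67,0],[1,-0.67,0],[1,-0.67,0],[1,-0.67,0],[1,-0.67,0],[1,-0.67,0],[1,-0.67,0]], "spin": [0,0,0,0,0,0,0,0,0,0], "claw": [1,1,1,1,1,1,1,1,1,1]}}

```text
clock: 1.73
ee_pos: [0.3707, -0.2397, 0.3041]
ee_rot: [3.141, -0.0, 0.246]
force: [0.3, -0.9, 0.3]
finger_gap: 0.0854
gripper_force: 0.0
```

Call:
{"fn": "apply_moves", "kwargs": {"translation": [[1,-0.67,0],[1,-0.67,0],[0.9,-0.67,0],[0,0,0],[0,0,0],[0,0,0]], "spin": [0,0,0,-1,-1,0], "claw": [1,1,1,1,1,1]}}

```text
clock: 2.23
ee_pos: [0.4399, -0.1608, 0.3038]
ee_rot: [-3.141, 0.0, 0.426]
force: [-0.5, 0.3, 0.1]
finger_gap: 0.0853
gripper_force: 0.0
```

Run:
```python
from h import *
s=sense();print(s["clock"],np.round(s["ee_pos"],4),np.round(s["ee_rot"],3),np.round(s["joints"],3),np.round(s["force"],2),np.round(s["dq"],3).max())
c=calibration("wrist");im=grab_frame("wrist");cv2.imwrite("pics/w1.png",im)
print([np.round(proj("wrist",np.array(p),c),1) for p in [(0.4596,-.1611,.052),(.4591,.1601,.0986)]])
np.save("w1.npy",np.array(c["camera_from_world"]))
```

```text
2.2333 [ 0.4399 -0.1608  0.3038] [-3.141  0.     0.426] [-0.351  0.141 -0.137  1.292  0.     2.365] [-0.47  0.28  0.07] 0.159
[array([327.1, 168.9]), array([66.2, 69.8])]
```

View pics/w1.png

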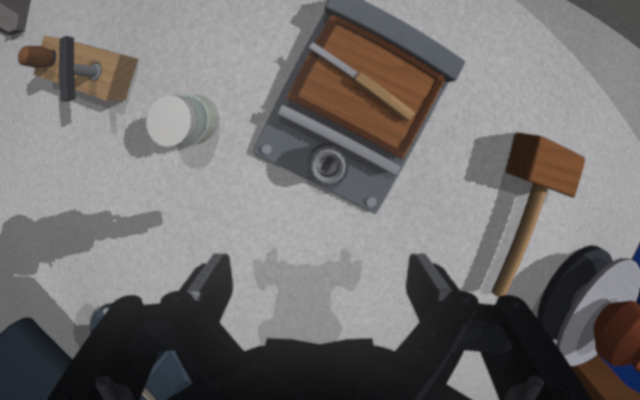

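The wrist picture shows the barrel at about (328,165), close to the predicted (327,169). The key's bar is at (66,70). Next I zoom in on the bore.

Run:
```python
from h import *
im=cv2.imread("pics/w1.png")
c=im[140:190,303:353]
c=cv2.normalize(c,None,0,255,cv2.NORM_MINMAX)
cv2.imwrite("pics/w1c.png",cv2.resize(c,(600,600),interpolation=cv2.INTER_CUBIC))
C={"K":calibration("wrist")["K"],"camera_from_world":np.load("w1.npy")}
print([np.round(atz("wrist",p,.012,C),3) for p in [(250,154),(377,212)]], np.round(atz("wrist",(328,165),.052,C),4))
print("bar ends",[np.round(atz("wrist",p,.106,C),3) for p in [(66,37),(67,100)]])
```

```text
[array([ 0.433, -0.074,  0.012]), array([ 0.431, -0.244,  0.012])] [ 0.4637 -0.1602  0.052 ]
bar ends [array([0.495, 0.172, 0.106]), array([0.429, 0.137, 0.106])]
```

View pics/w1c.png

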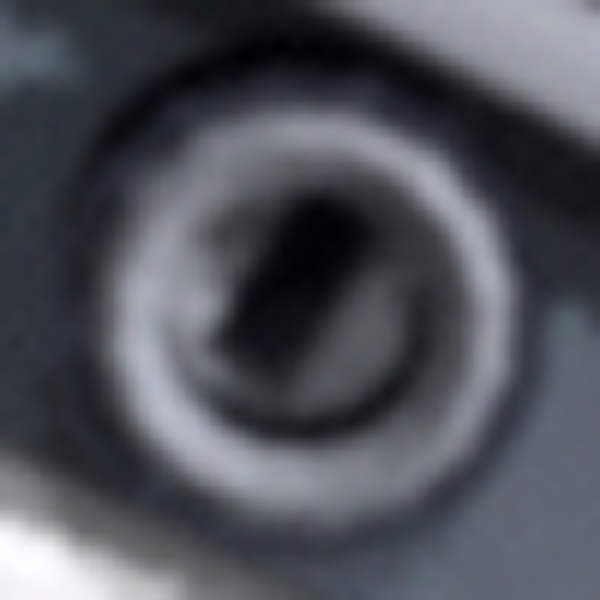

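Call:
{"fn": "apply_moves", "kwargs": {"translation": [[0,0,0],[0,0,0],[0,0,0],[0,0,0],[0,0,0],[0,0,0],[0,0,0],[0,0,0],[0,0,0],[0,0,0]], "spin": [-1,-1,-1,-1,-1,-1,-1,-1,-1,-1], "claw": [1,1,1,1,1,1,1,1,1,1]}}

```text
clock: 3.12
ee_pos: [0.4392, -0.1621, 0.304]
ee_rot: [3.141, -0.0, 1.293]
force: [-0.1, 0.4, 0.5]
finger_gap: 0.0854
gripper_force: 0.0
```

Call:
{"fn": "apply_moves", "kwargs": {"translation": [[0,0,0],[0,0,0],[0,0,0],[0,0,0],[0,0,0],[0,0,0],[0,0,0],[0,0,0],[0,0,0],[0,0,0]], "spin": [-1,-1,-1,-1,-1,-1,-1,-1,-1,-1], "claw": [1,1,1,1,1,1,1,1,1,1]}}

```text
clock: 3.95
ee_pos: [0.4392, -0.1621, 0.304]
ee_rot: [3.141, 0.0, 2.165]
force: [-0.8, 0.4, -0.1]
finger_gap: 0.0853
gripper_force: 0.0
```

Call:
{"fn": "apply_moves", "kwargs": {"translation": [[0,0,0],[0,0,0],[0,0,0],[0,0,0],[0,0,0],[0,0,0],[0,0,0],[0,0,0],[0,0,0],[0,0,0]], "spin": [-1,-1,-1,-1,-1,-1,-1,-1,-1,-1], "claw": [1,1,1,1,1,1,1,1,1,1]}}

```text
clock: 4.78
ee_pos: [0.4392, -0.1621, 0.304]
ee_rot: [3.142, 0.0, 3.038]
force: [0.3, -0.3, -0.4]
finger_gap: 0.0854
gripper_force: 0.0
```

Call:
{"fn": "apply_moves", "kwargs": {"translation": [[0,0,0],[0,0,0],[0,0,0],[0,0,0],[0,0,0],[0,0,0],[0,0,0],[0,0,0]], "spin": [-1,-1,-1,-1,-1,-1,-0.5,0], "claw": [1,1,1,1,1,1,1,1]}}

```text
clock: 5.45
ee_pos: [0.4393, -0.1621, 0.304]
ee_rot: [-3.141, 0.0, -2.68]
force: [0.2, 0.3, 0.2]
finger_gap: 0.0857
gripper_force: 0.0
```

Run:
```python
from h import *
s=sense();c=calibration("wrist");im=grab_frame("wrist");cv2.imwrite("pics/w2.png",im)
np.save("w2.npy",np.array(c["camera_from_world"]))
print(s["clock"],np.round(s["ee_pos"],4),np.round(s["ee_rot"],3),np.round(s["joints"],3))
P=proj("wrist",np.array((0.4596,-.1611,.052)),c);print(P)
u,v=np.round(P).astype(int)
a=im[v-30:v+30,u-30:u+30]
cv2.imwrite("pics/w2c.png",np.hstack([cv2.resize(cv2.normalize(a,None,0,255,cv2.NORM_MINMAX),(400,400),interpolation=cv2.INTER_CUBIC),im[:,max(0,u-320):][:,:400]]))
```

```text
5.45 [ 0.4393 -0.1621  0.304 ] [-3.141  0.    -2.68 ] [-0.353  0.141 -0.138  1.292  0.    -0.815]
[311.31169075 200.00579178]
```

View pics/w2c.png

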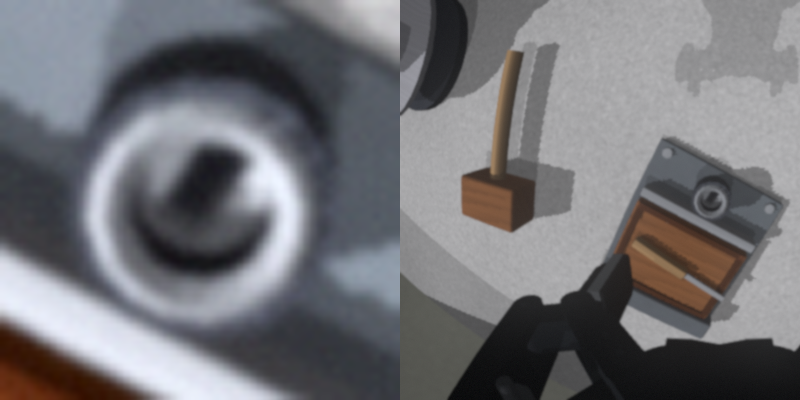

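The slot shows in both bore views: ends near (328,200)–(255,357) in the first crop and (222,150)–(182,205) in the second.

Run:
```python
from h import *
K=calibration("wrist")["K"]
C1={"K":K,"camera_from_world":np.load("w1.npy")};C2={"K":K,"camera_from_world":np.load("w2.npy")}
f1=lambda x,y:(303+(x+.5)/12-.5,140+(y+.5)/12-.5)
f2=lambda x,y:(281+(x+.5)*.15-.5,170+(y+.5)*.15-.5)
for C,f,m,a,b in [(C1,f1,(312,312),(328,200),(255,357)),(C2,f2,(197,210),(222,148),(182,208))]:
    A,B=[atz("wrist",f(*q),.032,C) for q in (a,b)];d=A-B
    print("mouth",np.round(atz("wrist",f(*m),.052,C),4),"slot",np.round(A,4),np.round(B,4),np.degrees(np.arctan2(d[1],d[0])),np.linalg.norm(d))
d=np.array([.495,.172])-[.429,.137];print("bar yaw",np.degrees(np.arctan2(d[1],d[0])))
im=grab_frame("wrist");
for l in ["key","bar"]:
    for m in masks_of("wrist",l)[:1]:print(l,m["score"],m["centre"])
```

```text
mouth [ 0.4634 -0.161   0.052 ] slot [ 0.471  -0.1598  0.032 ] [ 0.4548 -0.1598  0.032 ] -0.00848925545258548 0.016227479855013823
mouth [ 0.4612 -0.1617  0.052 ] slot [ 0.4547 -0.1608  0.032 ] [ 0.4673 -0.1622  0.032 ] 173.3316392885319 0.012688009234476884
bar yaw 27.937142826538587
key 0.72 [533.1, 296.3]
bar 0.79 [533.3, 294.7]
```

Call:
{"fn": "apply_moves", "kwargs": {"translation": [[-0.54,0.93,0],[-0.54,0.93,0],[-0.54,0.93,0],[-0.54,0.93,0],[-0.54,0.93,0],[-0.54,0.93,0],[-0.54,0.93,0],[-0.54,0.93,0],[-0.54,0.93,0],[-0.54,0.93,0]], "spin": [0,0,0,0,0,0,0,0,0,0], "claw": [1,1,1,1,1,1,1,1,1,1]}}

```text
clock: 6.48
ee_pos: [0.4594, 0.162, 0.3041]
ee_rot: [3.142, 0.0, -2.68]
force: [1.6, -0.1, -0.6]
finger_gap: 0.0852
gripper_force: 0.0
```

Call:
{"fn": "apply_moves", "kwargs": {"translation": [[0,0,0.6],[0,0,0.6],[0,0,0],[0,0,0]], "spin": [-0.2,0,0,0], "claw": [1,1,1,1]}}

```text
clock: 6.82
ee_pos: [0.459, 0.1603, 0.2676]
ee_rot: [3.141, -0.002, -2.661]
force: [-0.3, -0.1, -0.1]
finger_gap: 0.0854
gripper_force: 0.0
```

Run:
```python
from h import *
s=sense();c=calibration("wrist");im=grab_frame("wrist");cv2.imwrite("pics/w3.png",im)
np.save("w3.npy",np.array(c["camera_from_world"]))
print(s["clock"],np.round(s["ee_pos"],4),np.round(s["ee_rot"],3),np.round(s["joints"],3))
print(proj("wrist",np.array((0.459,.160,.106)),c))
for l in ["key","bar"]:
    for m in masks_of("wrist",l)[:1]:
        k=m["mask"].astype(np.uint8);print(l,m["score"],m["centre"],cv2.minAreaRect(cv2.findNonZero(k)))
```

```text
6.8167 [0.459  0.1603 0.2676] [ 3.141e+00 -2.000e-03 -2.661e+00] [ 0.336  0.189 -0.173  1.211  0.    -0.144]
[318.50482622 207.86481412]
key 0.59 [321.2, 204.0] ((319.0, 207.5), (93.0, 20.0), 90.0)
bar 0.76 [317.5, 198.9] ((319.5, 207.5), (93.0, 21.0), 90.0)
```

View pics/w3.png

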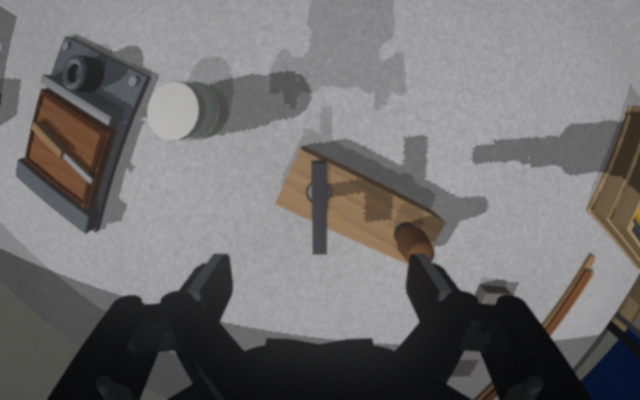

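Bar centre is at (319.3,207.5), within 0.5 mm of the prediction, and it lies along tool x. I descend and grip.

Call:
{"fn": "apply_moves", "kwargs": {"translation": [[0,0,0.8],[0,0,0.8],[0,0,0.8],[0,0,0.8],[0,0,0.4],[0,0,0.25],[0,0,0],[0,0,0]], "spin": [0,0,0,0,0,0,0,0], "claw": [1,1,1,1,1,1,1,1]}}

```text
clock: 7.63
ee_pos: [0.4601, 0.1604, 0.1532]
ee_rot: [-3.142, 0.001, -2.661]
force: [-0.8, -0.1, 0.3]
finger_gap: 0.0852
gripper_force: 0.0
```

Call:
{"fn": "apply_moves", "kwargs": {"translation": [[0,0,0],[0,0,0],[0,0,0],[0,0,0],[0,0,0],[0,0,0],[0,0,0],[0,0,0],[0,0,0],[0,0,0]], "spin": [0,0,0,0,0,0,0,0,0,0], "claw": [-1,-1,-1,-1,-1,-1,-1,-1,-1,-1]}}

```text
clock: 8.47
ee_pos: [0.4597, 0.1606, 0.1528]
ee_rot: [3.141, 0.001, -2.66]
force: [-0.7, 0.2, 6.0]
finger_gap: 0.011
gripper_force: 59.0
```

Call:
{"fn": "apply_moves", "kwargs": {"translation": [[0,0,0],[0,0,0]], "spin": [0,0], "claw": [-1,-1]}}

```text
clock: 8.63
ee_pos: [0.4597, 0.1606, 0.1528]
ee_rot: [3.141, 0.001, -2.66]
force: [-0.9, -0.9, 4.9]
finger_gap: 0.0107
gripper_force: 59.0
```

Call:
{"fn": "apply_moves", "kwargs": {"translation": [[0,0,-0.2],[0,0,-0.4],[0,0,-0.5],[0,0,-0.6],[0,0,-0.6],[0,0,-0.6],[0,0,-0.6],[0,0,0],[0,0,0]], "spin": [0,0,0,0,0,0,0,0,0], "claw": [-1,-1,-1,-1,-1,-1,-1,-1,-1]}}

```text
clock: 9.38
ee_pos: [0.4598, 0.1605, 0.2577]
ee_rot: [-3.141, 0.001, -2.66]
force: [-0.1, -0.2, -2.4]
finger_gap: 0.011
gripper_force: 58.6
```

Call:
{"fn": "apply_moves", "kwargs": {"translation": [[0.45,-0.86,0],[0.45,-0.86,0],[0.45,-0.86,0],[0.45,-0.86,0],[0.45,-0.87,0],[0.45,-0.87,0],[0.45,-0.87,0],[0.45,-0.87,0],[0.45,-0.87,0],[0.45,-0.87,0]], "spin": [0,0,0,0,0,0,0,0,0,0], "claw": [-1,-1,-1,-1,-1,-1,-1,-1,-1,-1]}}

```text
clock: 10.22
ee_pos: [0.4593, -0.1336, 0.2559]
ee_rot: [3.14, -0.002, -2.66]
force: [0.5, 0.0, -2.8]
finger_gap: 0.0112
gripper_force: 58.8
```

Call:
{"fn": "apply_moves", "kwargs": {"translation": [[0.41,-0.86,0],[0,0,0],[0,0,0],[0,0,0],[0,0,0],[0,0,0],[0,0,0],[0,0,0],[0,0,0],[0,0,0]], "spin": [0,1,1,1,1,1,1,0.1,0,0], "claw": [-1,-1,-1,-1,-1,-1,-1,-1,-1,-1]}}

```text
clock: 11.05
ee_pos: [0.4609, -0.1608, 0.2566]
ee_rot: [3.141, -0.001, 3.093]
force: [-0.9, 0.4, -2.1]
finger_gap: 0.0112
gripper_force: 59.0
```

Run:
```python
from h import *
s=sense();c=calibration("wrist");im=grab_frame("wrist");np.save("w4.npy",np.array(c["camera_from_world"]))
print(s["clock"],np.round(s["ee_pos"],4),np.round(s["ee_rot"],3),np.round(s["joints"],3),s["force"],s["finger_gap"])
cv2.imwrite("pics/w4.png",im)
side=grab_frame("side");sc=grab_frame("scene")
p=s["ee_pos"]+np.array([0,0,-.09])
a=[]
for n,i in(("side",side),("scene",sc)):
    u,v=np.round(proj(n,p)).astype(int);a.append(cv2.resize(i[v-40:v+60,u-50:u+50],(400,400),interpolation=cv2.INTER_CUBIC));print(n,u,v)
cv2.imwrite("pics/w4c.png",np.vstack([np.hstack(a)]))
u,v=np.round(proj("wrist",np.array((.4615,-.161,.052)),c)).astype(int);print(u,v)
cv2.imwrite("pics/w4w.png",cv2.resize(im[100:300,220:420],(600,600),interpolation=cv2.INTER_CUBIC))
```

```text
11.05 [ 0.4609 -0.1608  0.2566] [ 3.141e+00 -1.000e-03  3.093e+00] [-0.336  0.198 -0.19   1.184  0.    -0.287] [-0.91540993  0.41004334 -2.09640505] 0.01117553881315626
side 362 173
scene 295 151
318 195
```

View pics/w4c.png

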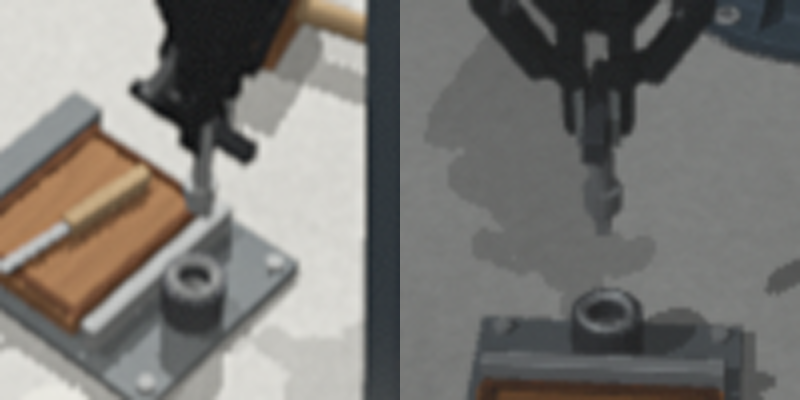

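The last picture shows the key held upright over the barrel. The tip is at about (295.8,168) in the scene picture and (362,186) in the side picture. I compare tip and mouth in the same cameras.

Run:
```python
from h import *
def tri(a,b):
    o1,d1=ray("scene",a);o2,d2=ray("side",b)
    s=np.linalg.lstsq(np.c_[d1,-d2],o2-o1,rcond=None)[0];p,q=o1+s[0]*d1,o2+s[1]*d2
    return np.round((p+q)/2,4),np.round(p-q,4)
side=lambda x,y:(312+(x+.5)/4-.5,133+(y+.5)/4-.5)
sc=lambda x,y:(245+(x-400+.5)/4-.5,111+(y+.5)/4-.5)
print("tip",tri(sc(603,231),side(204,215)));print("mouth",tri(sc(607,312),side(193,275)))
```

```text
tip (array([ 0.4581, -0.1627,  0.1132]), array([ 0.0015,  0.0039, -0.002 ]))
mouth (array([ 0.4613, -0.1612,  0.049 ]), array([ 0.0009,  0.0023, -0.0011]))
```

Call:
{"fn": "apply_moves", "kwargs": {"translation": [[0,0,0.5],[0,0,0.6],[0,0,0.5],[0,0,0.3],[0,0,0.1],[0,0,0.1],[0,0,0]], "spin": [0,0,0,0,0,0,0], "claw": [-1,-1,-1,-1,-1,-1,-1]}}

```text
clock: 11.78
ee_pos: [0.4613, -0.1609, 0.1944]
ee_rot: [3.141, -0.0, 3.091]
force: [-0.3, -0.3, -2.0]
finger_gap: 0.0113
gripper_force: 59.0
```

Call:
{"fn": "apply_moves", "kwargs": {"translation": [[0,0,0.1],[0,0,0.1],[0,0,0.1],[0,0,0]], "spin": [0,0,0,0], "claw": [-1,-1,-1,-1]}}

```text
clock: 12.12
ee_pos: [0.4611, -0.1609, 0.185]
ee_rot: [3.141, -0.0, 3.091]
force: [0.7, -0.1, -2.8]
finger_gap: 0.0112
gripper_force: 59.0
```

Call:
{"fn": "apply_moves", "kwargs": {"translation": [[0,0,0.1],[0,0,0.1],[0,0,0.06],[0,0,0]], "spin": [0,0,0,0], "claw": [-1,-1,-1,-1]}}

```text
clock: 12.45
ee_pos: [0.461, -0.1608, 0.1771]
ee_rot: [3.141, -0.001, 3.091]
force: [-0.7, 0.6, -2.4]
finger_gap: 0.0107
gripper_force: 59.0
```

Call:
{"fn": "apply_moves", "kwargs": {"translation": [[0,0,0.04],[0,0,0.04],[0,0,0]], "spin": [0,0,0], "claw": [-1,-1,-1]}}

```text
clock: 12.7
ee_pos: [0.4612, -0.1609, 0.175]
ee_rot: [3.141, -0.0, 3.091]
force: [-0.2, 0.7, -3.4]
finger_gap: 0.0102
gripper_force: 59.0
```

Call:
{"fn": "apply_moves", "kwargs": {"translation": [[0,0,0.05],[0,0,0.05],[0,0,0]], "spin": [0,0,0], "claw": [-1,-1,-1]}}

```text
clock: 12.95
ee_pos: [0.4611, -0.1608, 0.1719]
ee_rot: [3.141, -0.0, 3.091]
force: [0.3, -0.1, -2.4]
finger_gap: 0.0111
gripper_force: 59.0
```

Call:
{"fn": "apply_moves", "kwargs": {"translation": [[0,0,0.04],[0,0,0.03],[0,0,0]], "spin": [0,0,0], "claw": [-1,-1,-1]}}

```text
clock: 13.2
ee_pos: [0.4612, -0.1609, 0.1699]
ee_rot: [3.141, -0.0, 3.091]
force: [-1.0, -0.3, -1.5]
finger_gap: 0.0111
gripper_force: 59.0
```

Call:
{"fn": "apply_moves", "kwargs": {"translation": [[0,0,0.03],[0,0,0.03],[0,0,0]], "spin": [0,0,0], "claw": [-1,-1,-1]}}

```text
clock: 13.45
ee_pos: [0.4612, -0.1609, 0.1681]
ee_rot: [-3.142, -0.0, 3.091]
force: [0.1, -0.9, -1.5]
finger_gap: 0.0111
gripper_force: 59.0
```

Call:
{"fn": "apply_moves", "kwargs": {"translation": [[0,0,0.03],[0,0,0]], "spin": [0,0], "claw": [-1,-1]}}

```text
clock: 13.62
ee_pos: [0.4612, -0.1609, 0.1673]
ee_rot: [-3.142, -0.0, 3.091]
force: [-0.1, 0.6, -1.5]
finger_gap: 0.0113
gripper_force: 59.0
```

Call:
{"fn": "apply_moves", "kwargs": {"translation": [[0,0,0.03],[0,0,0.03],[0,0,0]], "spin": [0,0,0], "claw": [-1,-1,-1]}}

```text
clock: 13.87
ee_pos: [0.4612, -0.1609, 0.1654]
ee_rot: [3.142, -0.0, 3.091]
force: [-0.4, -0.6, -2.6]
finger_gap: 0.0111
gripper_force: 59.0
```

Call:
{"fn": "apply_moves", "kwargs": {"translation": [[0,0,0.03],[0,0,0.03],[0,0,0]], "spin": [0,0,0], "claw": [-1,-1,-1]}}

```text
clock: 14.12
ee_pos: [0.4612, -0.1609, 0.1636]
ee_rot: [3.142, -0.0, 3.091]
force: [-0.6, -0.2, -2.6]
finger_gap: 0.0112
gripper_force: 59.0
```

Call:
{"fn": "apply_moves", "kwargs": {"translation": [[0,0,0.03],[0,0,0.03],[0,0,0]], "spin": [0,0,0], "claw": [-1,-1,-1]}}

```text
clock: 14.37
ee_pos: [0.4612, -0.1609, 0.1619]
ee_rot: [3.142, -0.0, 3.091]
force: [-0.0, 0.2, -2.2]
finger_gap: 0.0109
gripper_force: 59.0
```

The tang is going into the slot without contact. I continue toward home (TCP about 0.158).

Call:
{"fn": "apply_moves", "kwargs": {"translation": [[0,0,0.03],[0,0,0.03],[0,0,0]], "spin": [0,0,0], "claw": [-1,-1,-1]}}

```text
clock: 14.62
ee_pos: [0.4612, -0.1609, 0.16]
ee_rot: [3.142, -0.0, 3.091]
force: [-0.0, -0.7, -1.9]
finger_gap: 0.0108
gripper_force: 59.0
```

Call:
{"fn": "apply_moves", "kwargs": {"translation": [[0,0,0.03],[0,0,0.02],[0,0,0]], "spin": [0,0,0], "claw": [-1,-1,-1]}}

```text
clock: 14.87
ee_pos: [0.4612, -0.1609, 0.1586]
ee_rot: [3.142, -0.0, 3.091]
force: [0.4, -1.2, -2.4]
finger_gap: 0.0108
gripper_force: 59.0
```

Call:
{"fn": "apply_moves", "kwargs": {"translation": [[0,0,0.03],[0,0,0]], "spin": [0,0], "claw": [-1,-1]}}

```text
clock: 15.03
ee_pos: [0.4612, -0.1609, 0.1578]
ee_rot: [3.142, 0.0, 3.091]
force: [-0.3, -1.3, -1.1]
finger_gap: 0.0114
gripper_force: 59.1
```

Call:
{"fn": "apply_moves", "kwargs": {"translation": [[0,0,0.02],[0,0,0]], "spin": [0,0], "claw": [-1,-1]}}

```text
clock: 15.2
ee_pos: [0.4614, -0.1609, 0.1576]
ee_rot: [-3.141, 0.001, 3.091]
force: [-2.3, -0.6, 3.8]
finger_gap: 0.0115
gripper_force: 59.9
```

Call:
{"fn": "apply_moves", "kwargs": {"translation": [[0,0,0.02],[0,0,0]], "spin": [0,0], "claw": [-1,-1]}}

```text
clock: 15.37
ee_pos: [0.4615, -0.161, 0.1575]
ee_rot: [-3.141, 0.001, 3.091]
force: [-1.8, 0.0, 10.2]
finger_gap: 0.0114
gripper_force: 60.8
```

Call:
{"fn": "apply_moves", "kwargs": {"translation": [[0,0,0.02],[0,0,0]], "spin": [0,0], "claw": [-1,-1]}}

```text
clock: 15.53
ee_pos: [0.4616, -0.161, 0.1574]
ee_rot: [-3.141, 0.002, 3.091]
force: [-4.8, 0.9, 15.8]
finger_gap: 0.0114
gripper_force: 61.5
```

Fully home: contact came at TCP z 0.1575, against 0.158 expected. I ease the pressure and turn clockwise.

Call:
{"fn": "apply_moves", "kwargs": {"translation": [[0,0,-0.04],[0,0,0]], "spin": [0,0], "claw": [-1,-1]}}

```text
clock: 15.7
ee_pos: [0.4613, -0.1609, 0.1576]
ee_rot: [-3.141, 0.001, 3.091]
force: [-2.5, -0.1, 5.9]
finger_gap: 0.0114
gripper_force: 60.2
```

Call:
{"fn": "apply_moves", "kwargs": {"translation": [[0,0,0],[0,0,0],[0,0,0],[0,0,0],[0,0,0],[0,0,0],[0,0,0],[0,0,0],[0,0,0],[0,0,0]], "spin": [0.5,0.5,0.5,0.5,0.5,0.5,0.5,0.5,0.5,0], "claw": [-1,-1,-1,-1,-1,-1,-1,-1,-1,-1]}}

```text
clock: 16.53
ee_pos: [0.4614, -0.161, 0.1576]
ee_rot: [-3.142, 0.001, 2.695]
force: [-2.4, -0.5, 7.0]
finger_gap: 0.0108
gripper_force: 60.7
```

```bash
cat > st.py <<'E'
from h import *
s=sense();print(round(s["clock"],2),np.round(s["ee_pos"],4),"yaw",round(np.degrees(s["ee_rot"][2]),2),"F",np.round(s["force"],1),"M",np.round(s["moment"],3),"j5,6",np.round(s["joints"][4:],3),s["joint_torque"][5])
E
python3 st.py
```

```text
16.53 [ 0.4614 -0.161   0.1576] yaw 154.43 F [-2.4 -0.5  7. ] M [-0.266  0.705  0.041] j5,6 [-0.    0.11] 0.8316540531814098
```

Call:
{"fn": "apply_moves", "kwargs": {"translation": [[0,0,0],[0,0,0],[0,0,0],[0,0,0],[0,0,0],[0,0,0],[0,0,0],[0,0,0]], "spin": [0.5,0.5,0.5,0.5,0.5,0.5,0.5,0], "claw": [-1,-1,-1,-1,-1,-1,-1,-1]}}

```text
clock: 17.2
ee_pos: [0.4614, -0.161, 0.1576]
ee_rot: [3.141, 0.001, 2.39]
force: [-3.0, -1.1, 6.9]
finger_gap: 0.0109
gripper_force: 60.8
```

```bash
python3 st.py
```

```text
17.2 [ 0.4614 -0.161   0.1576] yaw 136.93 F [-3.  -1.1  6.9] M [-0.308  0.68   0.057] j5,6 [-0.     0.416] 0.8308996818959713
```

Call:
{"fn": "apply_moves", "kwargs": {"translation": [[0,0,0],[0,0,0],[0,0,0],[0,0,0]], "spin": [0.4,0.4,0.4,0], "claw": [-1,-1,-1,-1]}}

```text
clock: 17.53
ee_pos: [0.4613, -0.161, 0.1576]
ee_rot: [3.142, 0.001, 2.286]
force: [-2.4, -0.2, 7.0]
finger_gap: 0.0111
gripper_force: 60.8
```

```bash
python3 st.py
```

```text
17.53 [ 0.4613 -0.161   0.1576] yaw 130.96 F [-2.4 -0.2  7. ] M [-0.313  0.735  0.086] j5,6 [-0.    0.52] 0.683928094804287
```

Call:
{"fn": "apply_moves", "kwargs": {"translation": [[0,0,0],[0,0,0],[0,0,0],[0,0,0]], "spin": [0.4,0.4,0.2,0], "claw": [-1,-1,-1,-1]}}

```text
clock: 17.87
ee_pos: [0.4613, -0.161, 0.1576]
ee_rot: [3.141, 0.001, 2.199]
force: [-2.4, -1.3, 6.9]
finger_gap: 0.0109
gripper_force: 60.9
```

```bash
python3 st.py
```

```text
17.87 [ 0.4613 -0.161   0.1576] yaw 126.02 F [-2.4 -1.3  6.9] M [-0.301  0.79   0.093] j5,6 [-0.     0.606] 0.45624542981386185
```

Call:
{"fn": "apply_moves", "kwargs": {"translation": [[0,0,0],[0,0,0],[0,0,0]], "spin": [0.3,0.3,0], "claw": [-1,-1,-1]}}

```text
clock: 18.12
ee_pos: [0.4613, -0.161, 0.1576]
ee_rot: [3.141, 0.0, 2.147]
force: [-3.2, -0.7, 7.5]
finger_gap: 0.0113
gripper_force: 60.9
```

```bash
python3 st.py
```

```text
18.12 [ 0.4613 -0.161   0.1576] yaw 123.0 F [-3.2 -0.7  7.5] M [-0.254  0.75   0.1  ] j5,6 [-0.     0.659] 0.5391300469636917
```

Call:
{"fn": "apply_moves", "kwargs": {"translation": [[0,0,0],[0,0,0]], "spin": [0.3,0], "claw": [-1,-1]}}

```text
clock: 18.28
ee_pos: [0.4613, -0.161, 0.1576]
ee_rot: [3.141, 0.001, 2.121]
force: [-3.1, -1.9, 6.5]
finger_gap: 0.011
gripper_force: 60.9
```

```bash
python3 st.py
```

```text
18.28 [ 0.4613 -0.161   0.1576] yaw 121.51 F [-3.1 -1.9  6.5] M [-0.25   0.699  0.124] j5,6 [-0.     0.685] 0.46194735914468765
```

Call:
{"fn": "apply_moves", "kwargs": {"translation": [[0,0,0],[0,0,0]], "spin": [0.4,0], "claw": [-1,-1]}}

```text
clock: 18.45
ee_pos: [0.4613, -0.161, 0.1576]
ee_rot: [3.141, 0.0, 2.085]
force: [-3.3, 0.5, 7.4]
finger_gap: 0.011
gripper_force: 60.9
```

```bash
python3 st.py
```

```text
18.45 [ 0.4613 -0.161   0.1576] yaw 119.48 F [-3.3  0.5  7.4] M [-0.252  0.808  0.048] j5,6 [-0.     0.721] 0.576866939663887
```

Call:
{"fn": "apply_moves", "kwargs": {"translation": [[0,0,0],[0,0,0]], "spin": [0.4,0], "claw": [-1,-1]}}

```text
clock: 18.62
ee_pos: [0.4613, -0.161, 0.1576]
ee_rot: [3.141, 0.0, 2.05]
force: [-2.7, -0.6, 6.3]
finger_gap: 0.0115
gripper_force: 60.9
```

```bash
python3 st.py
```

```text
18.62 [ 0.4613 -0.161   0.1576] yaw 117.48 F [-2.7 -0.6  6.3] M [-0.25   0.752  0.034] j5,6 [-0.     0.756] 0.5783743411302567
```

Call:
{"fn": "apply_moves", "kwargs": {"translation": [[0,0,0],[0,0,0]], "spin": [0.3,0], "claw": [-1,-1]}}

```text
clock: 18.78
ee_pos: [0.4613, -0.161, 0.1576]
ee_rot: [3.141, 0.0, 2.025]
force: [-3.1, -1.0, 6.8]
finger_gap: 0.0108
gripper_force: 61.0
```

```bash
python3 st.py
```

```text
18.78 [ 0.4613 -0.161   0.1576] yaw 116.01 F [-3.1 -1.   6.8] M [-0.299  0.829  0.083] j5,6 [-0.     0.781] 0.46935489401221275
```

Call:
{"fn": "apply_moves", "kwargs": {"translation": [[0,0,0],[0,0,0]], "spin": [0.3,0], "claw": [-1,-1]}}

```text
clock: 18.95
ee_pos: [0.4613, -0.161, 0.1576]
ee_rot: [3.141, 0.0, 1.999]
force: [-3.8, -1.4, 6.3]
finger_gap: 0.0112
gripper_force: 60.9
```

```bash
python3 st.py
```

```text
18.95 [ 0.4613 -0.161   0.1576] yaw 114.51 F [-3.8 -1.4  6.3] M [-0.302  0.748  0.075] j5,6 [-0.     0.807] 0.46089584939181805
```

Call:
{"fn": "apply_moves", "kwargs": {"translation": [[0,0,0],[0,0,0]], "spin": [0.3,0], "claw": [-1,-1]}}

```text
clock: 19.12
ee_pos: [0.4613, -0.161, 0.1576]
ee_rot: [3.141, 0.0, 1.972]
force: [-2.5, -0.6, 7.3]
finger_gap: 0.0112
gripper_force: 60.9
```

```bash
python3 st.py
```

```text
19.12 [ 0.4613 -0.161   0.1576] yaw 113.01 F [-2.5 -0.6  7.3] M [-0.288  0.8    0.106] j5,6 [-0.     0.834] 0.4632444027811289
```

Call:
{"fn": "apply_moves", "kwargs": {"translation": [[0,0,0],[0,0,0]], "spin": [0.3,0], "claw": [-1,-1]}}

```text
clock: 19.28
ee_pos: [0.4613, -0.161, 0.1576]
ee_rot: [3.141, 0.0, 1.946]
force: [-3.0, -1.8, 7.6]
finger_gap: 0.0108
gripper_force: 60.9
```

```bash
python3 st.py
```

```text
19.28 [ 0.4613 -0.161   0.1576] yaw 111.51 F [-3.  -1.8  7.6] M [-0.276  0.79   0.139] j5,6 [-0.    0.86] 0.46358149498701096
```

Call:
{"fn": "apply_moves", "kwargs": {"translation": [[0,0,0],[0,0,0]], "spin": [0.3,0], "claw": [-1,-1]}}

```text
clock: 19.45
ee_pos: [0.4613, -0.161, 0.1576]
ee_rot: [3.141, 0.0, 1.92]
force: [-3.5, -0.3, 7.2]
finger_gap: 0.0112
gripper_force: 61.0
```

```bash
python3 st.py
```

```text
19.45 [ 0.4613 -0.161   0.1576] yaw 110.01 F [-3.5 -0.3  7.2] M [-0.244  0.79   0.113] j5,6 [-0.     0.886] 0.4662024322897196
```

Call:
{"fn": "apply_moves", "kwargs": {"translation": [[0,0,0],[0,0,0]], "spin": [0.3,0], "claw": [-1,-1]}}

```text
clock: 19.62
ee_pos: [0.4613, -0.161, 0.1576]
ee_rot: [3.141, 0.0, 1.894]
force: [-2.7, 0.1, 8.6]
finger_gap: 0.0111
gripper_force: 60.9
```

```bash
python3 st.py
python3 - <<'E'
from h import *
s=sense();im=grab_frame("scene");i2=grab_frame("side")
p=s["ee_pos"]+np.array([0,0,-.06]);a=[]
for n,i in(("side",i2),("scene",im)):
    u,v=np.round(proj(n,p)).astype(int);print(n,u,v);a.append(cv2.resize(i[v-35:v+45,u-40:u+40],(400,400),interpolation=cv2.INTER_CUBIC))
cv2.imwrite("pics/end.png",np.hstack(a))
E
```

```text
19.62 [ 0.4613 -0.161   0.1576] yaw 108.51 F [-2.7  0.1  8.6] M [-0.272  0.769  0.059] j5,6 [-0.     0.912] 0.4632874298840761
side 360 190
scene 295 174
```

Call:
{"fn": "apply_moves", "kwargs": {"translation": [[0,0,0],[0,0,0]], "spin": [0.3,0], "claw": [-1,-1]}}

```text
clock: 19.88
ee_pos: [0.4613, -0.161, 0.1576]
ee_rot: [3.141, 0.0, 1.868]
force: [-2.5, -1.6, 7.0]
finger_gap: 0.0111
gripper_force: 61.3
```

```bash
python3 st.py
```

```text
19.88 [ 0.4613 -0.161   0.1576] yaw 107.01 F [-2.5 -1.6  7. ] M [-0.245  0.787  0.176] j5,6 [-0.     0.938] 0.5269655585289001
```

Call:
{"fn": "apply_moves", "kwargs": {"translation": [[0,0,0],[0,0,0]], "spin": [0.3,0], "claw": [-1,-1]}}

```text
clock: 20.05
ee_pos: [0.4613, -0.161, 0.1576]
ee_rot: [3.141, 0.0, 1.842]
force: [-2.4, -0.6, 6.6]
finger_gap: 0.0109
gripper_force: 63.1
```

```bash
python3 st.py
```

```text
20.05 [ 0.4613 -0.161   0.1576] yaw 105.52 F [-2.4 -0.6  6.6] M [-0.207  0.786  0.306] j5,6 [-0.     0.964] 0.657903403043747
```

Wrist torque and grip force both rise at yaw 105–107°, so the stop is reached. I relax the twist, release and lift clear.

Call:
{"fn": "apply_moves", "kwargs": {"translation": [[0,0,-0.01],[0,0,-0.01],[0,0,0]], "spin": [-0.3,-0.1,0], "claw": [-1,-1,-1]}}

```text
clock: 20.3
ee_pos: [0.4612, -0.1609, 0.1577]
ee_rot: [-3.141, -0.0, 1.878]
force: [-2.1, -2.3, 1.2]
finger_gap: 0.0109
gripper_force: 59.7
```

Call:
{"fn": "apply_moves", "kwargs": {"translation": [[0,0,0],[0,0,0],[0,0,0],[0,0,0],[0,0,0],[0,0,0],[0,0,0],[0,0,0]], "spin": [0,0,0,0,0,0,0,0], "claw": [0.3,0.3,0.3,0.3,0.3,0.3,0.3,0.3]}}

```text
clock: 20.97
ee_pos: [0.4613, -0.1609, 0.1578]
ee_rot: [3.141, -0.0, 1.878]
force: [0.4, -0.7, -0.4]
finger_gap: 0.0556
gripper_force: 0.0
```

Call:
{"fn": "apply_moves", "kwargs": {"translation": [[0,0,-0.2],[0,0,-0.4],[0,0,-0.6],[0,0,-0.8],[0,0,-0.8],[0,0,-0.8],[0,0,-0.6],[0,0,0],[0,0,0]], "spin": [0,0,0,0,0,0,0,0,0], "claw": [0.3,0.3,0.3,0.3,0.3,0.3,0.3,0.3,0.3]}}

```text
clock: 21.72
ee_pos: [0.4616, -0.161, 0.2849]
ee_rot: [3.14, 0.001, 1.878]
force: [-0.1, 0.3, -0.8]
finger_gap: 0.0556
gripper_force: 0.0
```

```bash
python3 st.py
python3 - <<'E'
from h import *
im=grab_frame("scene");i2=grab_frame("side");w=grab_frame("wrist")
p=np.array([.4613,-.161,.08]);a=[]
for n,i,r in(("side",i2,32),("scene",im,32),("wrist",w,110)):
    u,v=np.round(proj(n,p)).astype(int);print(n,u,v);v=max(v,r);a.append(cv2.resize(i[v-r:v+r,u-r:u+r],(266,400),interpolation=cv2.INTER_CUBIC) if 0 else cv2.resize(i[v-r:v+r,u-r:u+r],(266,266),interpolation=cv2.INTER_CUBIC))
cv2.imwrite("pics/fin.png",np.hstack(a))
print("bar home proj",[ (n,np.round(proj(n,np.array([.4613,-.161,.103])),1)) for n in ("side","scene")])
for n in("side","scene"):
    for m in masks_of(n,"bar")[:2]:print(n,m["score"],m["centre"],cv2.boundingRect(m["mask"].astype(np.uint8)))
E
```

```text
21.72 [ 0.4616 -0.161   0.2849] yaw 107.58 F [-0.1  0.3 -0.8] M [-0.014 -0.041  0.013] j5,6 [0.    0.928] 0.00018184246982855257
side 360 195
scene 296 179
wrist 319 197
bar home proj [('side', array([360.4, 189.2])), ('scene', array([295.3, 172. ]))]
side 0.63 [363.2, 188.4] (356, 178, 12, 27)
scene 0.85 [295.9, 174.6] (279, 166, 33, 27)
```

View pics/fin.png

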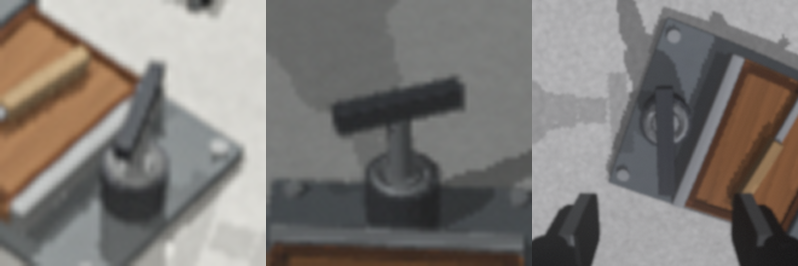

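The key stands upright and fully home in the barrel, with the bar at its expected pixels. The jaw has moved against the panel and the gripper is clear, so I hand in.

```bash
python3 -c "
from workcell import *
print(close_job())"
```

```text
the job is handed in; nothing more can be done
None
```

The key is fully home in the lock barrel and turned clockwise to the locked stop, then released; I saw nothing else disturbed, and the job was handed in at about 22 s.

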